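Hold a chromatography column pressed against its sprung stop

TASK

Lay the long steel column in the two V saddles of the press (do not drop it in) and let go of it, then slide the jaw up by its post until it closes on the column, and keep pushing so that the column is pressed against the sprung stop with a steady force: the stop's pointer between its two marks, never run to the end of its travel. Finish while still holding the jaw like that, as a third hand for the colleague who will tighten the fittings; leave the short column and everything else on the bench where they are.

Things in the scene. Friction and masses are not known exactly. Their poses are not given: they have to be found in the camera images.
- long_column: the long steel column, loose: a tube 26 mm in diameter with a hexagonal nut (36 mm across flats, 18 mm long) at each end, 190 mm long overall, about 0.4 kg. Origin on its axis at mid length; y runs along the tube, both ends alike. It starts on the robot's side of the press, left or right, lying on flats of its nuts, axis 18 mm above the bench. Grip the bare tube, near its middle
- press: the press, fixed (place and yaw vary): an aluminium base plate 60 mm wide (x), 430 mm long (y from -240 to +190), top 10 mm above the bench. Origin on the bench at mid width, z up. Along it from -y to +y: the sliding jaw, two V saddles, the sprung stop in an open-topped housing (y 108 to 190 mm, walls 62 mm high)
- cradle (a point): point of the press at x 0, y -32, z 40 mm of its frame (same axes): where the long column's middle is best laid, along y; 11 mm then remain to the stop's nose, 18 to 48 mm to the jaw. A column in the saddles has its axis at x 0, z 40 mm. The saddles, 10 mm thick, stand at y -56 and +12 mm (58 mm free between, for the fingers); their 45 degree faces open 37 mm wide at 40 mm height
- jaw: the sliding jaw on the press: a block 44 mm wide, 52 mm long, top 54 mm above the bench, with a round face 28 mm in diameter towards +y and a post on top. It slides only along the press's y axis, 120 mm of travel towards +y, dragging with about 1.5 N of friction; it stays where it is left but is pushed back by the stop's spring. Axes as the press; origin on the bench below its face
- jaw_post (a point): the point to grip or push on the jaw's round steel post, on the post's axis, 90 mm above the bench; the post is 22 mm in diameter, from 54 to 108 mm above the bench, 38 mm behind (-y of) the jaw's face
- jaw_face (a point): centre of the jaw's flat face, which presses on the column's end; 40 mm above the bench
- nose (a point): the sprung stop's steel nose, a disc 30 mm in diameter and 8 mm thick facing -y of the press; this point is the centre of its face, 40 mm above the bench, at y = 74 mm of the press frame when free. It yields towards +y with the plunger
- plunger (a joint): how far the sprung stop is pushed in, m: 0 free, end of travel 0.040; the spring takes 400 N per m (0.021 is 8.4 N). A dark T-shaped pointer on it, 74 mm high, rides over the housing; the two marks are pairs of dark ridges on the tops of the housing walls, 20 mm apart along y; the pointer is midway between them at 0.021 and clear of them from 0.0135 to 0.0285
- short_column: a bystander: a column like the long one but only 90 mm long; leave it
- bottle: a bystander: glass bottle, 66 mm in diameter, 140 mm high, right of the press
- beaker: a bystander: glass beaker, 70 mm in diameter, 90 mm high, left of the press
- wrench: a bystander: steel wrench 160 mm long, beyond the press
- collar: a bystander: steel ring 34 mm in diameter, 12 mm high, between the two columns
- jar: a bystander: amber jar 50 mm in diameter, 70 mm high, at the left
Not all that is in view belongs to the job. Leave any pink or yellow look-alike of the long_column alone.

How it is judged:
On the way:
1. the long column lies in both saddles, let go, the stop not yet pressed (x of long_column in the frame of cradle between -0.004 and 0.004 m and z of long_column in the frame of cradle between -0.004 and 0.004 m and angle between the y axis of long_column and the y axis of press, either way round below 0.06 rad and contact force between the fingers and long_column below 0.2 N and y of long_column in the frame of cradle between -0.028 and 0.022 m and value of joint plunger below 0.01 m), for 0.2 s.
At the end, for the whole second after the job is handed in: through the last second: the long column lies in both saddles (within 4 mm, 0.06 rad), untouched by the fingers; the fingers press the jaw (over 3 N), the jaw the column (4 to 18 N), its other end is on the nose (3 mm); plunger in by 13 to 29 mm and steady (10 mm/s) (x of long_column in the frame of cradle between -0.004 and 0.004 m and z of long_column in the frame of cradle between -0.004 and 0.004 m and angle between the y axis of long_column and the y axis of press, either way round below 0.06 rad and contact force between the fingers and long_column below 0.2 N and value of joint plunger between 0.013 and 0.029 m and velocity of joint plunger between -0.01 and 0.01 m/s and y of long_column in the frame of nose between -0.099 and -0.092 m and contact force between long_column and jaw between 4 and 18 N and contact force between the fingers and jaw above 3 N and linear speed of long_column below 0.01 m/s); the arm keeps its last pose, push and grip.
It fails at once if the sprung stop is run to the end of its travel (over 36 mm) (value of joint plunger above 0.036 m).
It fails at once if the long column is dropped (falls free faster than 0.7 m/s) (linear speed of long_column above 0.7 m/s and contact force between the fingers and long_column below 0.1 N).
It fails at once if a bystander is moved by more than 30 mm (distance of any of short_column, bottle, beaker, wrench, collar, jar from where it was at the start of the episode above 0.03 m).
It also fails if it takes over 54 s, if anything falls off the work surface, if the arm or the gripper's body presses on something with over 40 N, if the wrist force passes 120 N, or if a joint passes its speed limit or range.

ROBOT

A 6-joint arm with a two-finger parallel gripper is mounted at the origin on the work surface. World frame = base frame: x ahead of the robot, y to its left, z up, the work surface at z = 0. Lengths are in m, angles in rad, forces in N, time in s.
With the tool pointing down it reaches from about 0.325 to 0.775 m from the base axis. Payload 9.3 kg.
Tool frame: the origin (TCP) lies on the centre line of the jaws, within the pads' length; the fingertips stand 17 mm ahead of it and the grasp point (between the pads) lies 2 mm behind it; x points along the fingers, y is the direction in which the jaws open and shut, and the axes are right-handed (so a half turn about x gives the same grasp; the last joint's range is limited). The gripper opens to 85 mm and grips with 20 to 120 N. Pads are 22 mm wide; open, the fingers measure 114 mm over their backs; the gripper's body (76 mm by 85 mm) begins 54 mm behind the grasp point. The pads swing forward as they close: fully open they stand 13 mm farther back than shut.
Start: joints at [1.175, 0.259, 0.021, 1.334, 0, 1.418], TCP at [0.132, 0.534, 0.248] pointing down, gripper open.
Joint ranges: [-3.04, 3.04], [-0.91, 1.82], [-1.04, 1.36], [-1.92, 1.95], [-1.52, 1.45], [-3.14, 3.14]. Speed limits (rad/s): [2.22, 2.22, 2.79, 3.14, 3.14, 3.14].

INTERFACE

Orientations are given as a rotation vector (axis times angle).
In Python, from bench import ctrl gives the robot as it stands.
- The arm moves only by the tool servo_tool, never from a script. Its argument "rows" is text: rows parted by semicolons, each of 5 numbers parted by spaces: the opening, from 0 (shut) to 1 (fully open), then the shift along the tool's x, y, z in cm, then the turn about the tool's x in rad. In form: jaw tx ty tz turn; .... A call has exactly 5 rows; each row is the pose to reach, as a shift and turn from the pose commanded when the call began, along the tool's axes at that moment; what a row does not reach only later rows make up. A row lasts 1/12 s, in which the tool goes at most 41.7 mm and 7.16 degrees, less where a joint would pass 70% of its speed; a pose out of reach is approached as far as the arm can. A call with a gripper value outside its range is refused whole. The fingers move at their own pace and stop on an object; "newtons" is the grip in N (left out, the last holds). Time passes only in rows, so rows that repeat a pose let the fingers close, or fill a call up. It gives the time, the measured TCP pose, the force and the opening at its end, in the units of the state.
- ctrl.read_state(): the state, without advancing time (a new reading comes with each control period).
- ctrl.camera(name): name is "scene" or "top" or "wrist"; returns the picture (400x640x3 uint8, red, green, blue); there is no depth.
- ctrl.get_calibration(name): a dict with "fx", "fy", "cx", "cy" (pixels), "R" (3x3) and "t" (3): a world point X has camera coordinates R X + t. Camera axes: x right, y down, z forward; pixel columns grow to the right and rows downward; lengths in m; the calibration is good to about 2 mm. A picture is of the moment at which its call begins: read the wrist's pose just before it. get_calibration takes no time and is no camera call; for the wrist camera it gives the pose at the moment of the call.
- ctrl.close_job(): hands the job in, once; it reports no verdict.
The state is a dict: "t": time; "qpos": joint angles; "joint_vel": joint speeds; "joint_efforts": joint torques, N m; "ee_pos": TCP position; "tool_rot": TCP orientation; "contact_force": force on the tool from outside, world axes, zero at the start; "torque": the same for the moment, N m; "gripper_width": finger opening in m.
Only numpy, scipy, OpenCV 4.12 (cv2) and the standard library are available. Lean on these libraries where they do the work, as an engineer would, in place of code of your own. Each camera call takes 0.05 s, during which the arm holds its last target. There are 200 camera calls.

## Working session

There is one attempt and no reset: what is moved stays moved. The work goes in short steps, Python scripts to look and compute and a tool call to move; the robot and the scene stay as the last step left them, time stands still between calls to the robot, and variables do not carry over. Pictures are saved under pics/ and viewed, about 8 in all and at most 12, crops included, and the job is handed in when it is done.

Besides the shell and the picture viewer there is one more tool, called after ">>>" by a JSON object that holds its "method" and its "body". servo_tool: Moves the arm, as the interface text tells. Its arguments: {"type":"object","properties":{"rows":{"type":"string"},"newtons":{"type":"number"}},"required":["rows"]}

```bash
mkdir -p pics; python3 - <<'E'
from bench import ctrl
import cv2
for n in("top","scene"):
    im=ctrl.camera(n);cv2.imwrite(f"pics/{n}0.png",im[:,:,::-1])
    c=ctrl.get_calibration(n);print(n,c)
s=ctrl.read_state();print(s)
E
```

```text
top {'fx': 491.6644970711146, 'fy': 491.6644970711146, 'cx': 319.28918384352, 'cy': 200.04257738695802, 'R': array([[ 0.0146242 , -0.99986599, -0.00735727],
       [-0.98000289, -0.01287258, -0.19856643],
       [ 0.19844511,  0.01011402, -0.98005982]]), 't': array([-2.07719284e-04,  5.35881507e-01,  1.55676776e+00])}
scene {'fx': 414.54668438962415, 'fy': 414.54668438962415, 'cx': 320.458712875944, 'cy': 200.83546508032953, 'R': array([[ 0.6164782 ,  0.78707297, -0.02169743],
       [ 0.51249024, -0.42202571, -0.7478289 ],
       [-0.59775278,  0.44990049, -0.66353686]]), 't': array([-0.33524929, -0.22158262,  1.55638288])}
{'t': 0.1, 'qpos': array([ 1.17538090e+00,  2.59173649e-01,  2.08227854e-02,  1.33370067e+00,
       -1.83628030e-05,  1.41822822e+00]), 'joint_vel': array([-0.00030743, -0.00057384,  0.0008584 ,  0.00037871,  0.00182018,
       -0.00184559]), 'joint_efforts': array([ 5.59750129e-03, -5.56697452e+01,  3.45068049e+01,  1.16770589e-02,
       -1.16342972e-04, -2.25911867e-05]), 'ee_pos': array([0.13215828, 0.53364457, 0.24770024]), 'tool_rot': array([ 0.18970065,  1.56269746, -0.19161051]), 'contact_force': array([-0.48660886,  0.00914781, -0.60576783]), 'torque': array([-0.03098631, -0.00366714, -0.00202635]), 'gripper_width': 0.08517066976287134}
```

View pics/top0.png

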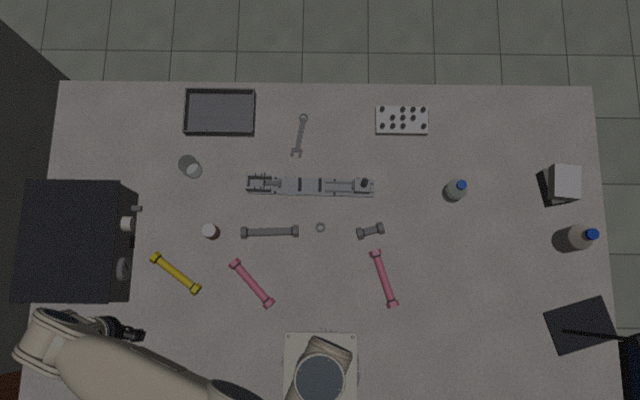

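View pics/scene0.png

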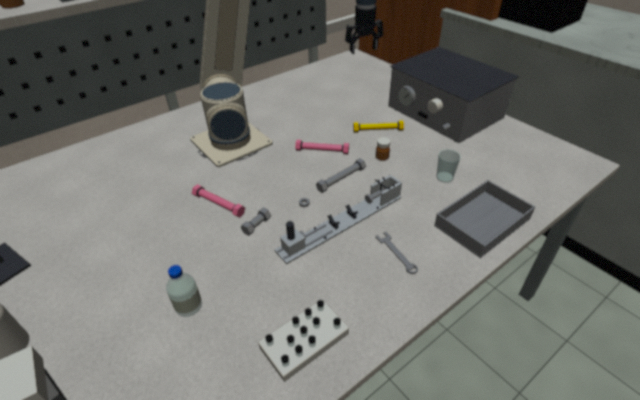

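The top view shows these candidates for the long column. Grey, long: (270,232). Grey, short: (370,230). Pink: (252,284) and (384,279). Yellow: (175,273). The grey long one fits, being plain steel, the longer of the two grey ones, and on the robot's side of the press. The press runs (247..375, 185), with its stop on the left and its jaw post at (365,183). I'll confirm this in one enlarged crop.

```bash
python3 - <<'E'
import cv2
im=cv2.imread("pics/top0.png")[165:250,232:392]
cv2.imwrite("pics/crop1.png",cv2.resize(im,None,fx=5,fy=5,interpolation=cv2.INTER_CUBIC))
E
```

```text
(no output)
```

View pics/crop1.png

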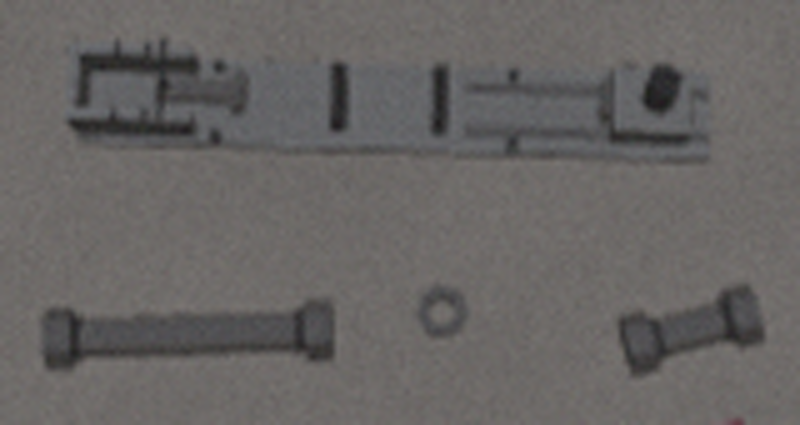

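```bash
cat > h.py <<'E'
import numpy as np
from bench import ctrl
from scipy.spatial.transform import Rotation as Ro
def ray(c,u,v,z):
    d=c["R"].T@np.array([(u-c["cx"])/c["fx"],(v-c["cy"])/c["fy"],1]);o=-c["R"].T@c["t"]
    return o+d*(z-o[2])/d[2]
def proj(c,X):
    p=np.asarray(X)@c["R"].T+c["t"];return np.c_[c["fx"]*p[:,0]/p[:,2]+c["cx"],c["fy"]*p[:,1]/p[:,2]+c["cy"]]
E
python3 - <<'E'
from h import *
c=ctrl.get_calibration("top")
for n,u,v,z in [("nutL",60,338,.018),("nutR",318,330,.018),("endL",42,338,.018),("endR",334,330,.018),("plate nL",77,143,.01),("plate nR",708,160,.01),("plate fR",710,72,.01),
 ("sadL",339,97,.044),("sadR",440,100,.044),("nose",240,92,.04),("postbase",655,105,.054),("posttop",665,76,.108)]:
    print(n,ray(c,232+u/5-.4,165+v/5-.4,z).round(4))
s=ctrl.read_state();print(Ro.from_rotvec(s["tool_rot"]).as_matrix().round(3))
cw=ctrl.get_calibration("wrist");print(cw, (-cw["R"].T@cw["t"]).round(3))
E
```

```text
nutL [0.4312 0.2565 0.018 ]
nutR [0.4389 0.0858 0.018 ]
endL [0.431  0.2684 0.018 ]
endR [0.439  0.0752 0.018 ]
plate nL [0.5651 0.2523 0.01  ]
plate nR [ 0.5589 -0.1737  0.01  ]
plate fR [ 0.6199 -0.1755  0.01  ]
sadL [0.5913 0.0741 0.044 ]
sadR [0.5901 0.0071 0.044 ]
nose [0.5948 0.1404 0.04  ]
postbase [ 0.5862 -0.1347  0.054 ]
posttop [ 0.5926 -0.1368  0.108 ]
[[-0.     0.24   0.971]
 [-0.001  0.971 -0.24 ]
 [-1.    -0.001 -0.   ]]
{'fx': 309.13224651478646, 'fy': 309.13224651478646, 'cx': 322.37804291185137, 'cy': 199.1915027737638, 'R': array([[ 2.39134280e-01,  9.70986324e-01, -5.94768899e-04],
       [ 9.27818131e-01, -2.28322131e-01,  2.94995796e-01],
       [ 2.86301084e-01, -7.10954447e-02, -9.55498366e-01]]), 't': array([-0.55011476, -0.0384554 ,  0.37716556])} [0.059 0.552 0.371]
```

The crop confirms it: the plain grey long column has nuts at crop (60,338) and (318,330). That gives a measured length of 193 mm (190 expected), with its centre at about (0.435, 0.1715) and its axis 0.045 rad from +y. The press has its stop at +y, its origin at about (0.592, 0.0635) and a yaw of about -0.015. Next I move over the column.

>>> {"method": "servo_tool", "body": {"rows": "1 0 -1.5 2 0.1; 1 0 -3.6 5 0.22; 1 0 -6.1 8.3 0.34; 1 0 -8.5 11.6 0.46; 1 0 -11 15 0.58", "newtons": 40}}

```text
t: 0.52
ee_pos: [0.2515, 0.39, 0.248]
tool_rot: [0.646, 1.472, -0.647]
contact_force: [1.7, 0.1, 0.7]
gripper_width: 0.0855
```

```bash
cat >> h.py <<'E'
def go(P,ang=None):
    s=ctrl.read_state();M=Ro.from_rotvec(s["tool_rot"]).as_matrix()
    a=np.arctan2(M[1,1],M[0,1])
    print("t",round(s["t"],2),"p",s["ee_pos"].round(4),"yang",round(a,4),"tilt",M[:,0].round(3),"F",s["contact_force"].round(1),"w",round(s["gripper_width"],4))
    if P is not None: print("shift cm",(M.T@(np.array(P)-s["ee_pos"])*100).round(2),"turn",None if ang is None else round(a-ang,4))
E
python3 -c "
from h import *
go([.435,.1715,.2],.045)"
```

```text
t 0.52 p [0.2515 0.39   0.248 ] yang 0.7432 tilt [-0. -0. -1.] F [1.7 0.1 0.7] w 0.0855
shift cm [ 4.8  -1.27 28.51] turn 0.6982
```

>>> {"method": "servo_tool", "body": {"rows": "1 0.5 -0.2 3.5 0.12; 1 1 -0.4 7.4 0.24; 1 1.6 -0.6 11.4 0.36; 1 2.3 -0.8 15.3 0.48; 1 3 -0.9 19 0.6"}}

```text
t: 0.93
ee_pos: [0.3744, 0.2441, 0.218]
tool_rot: [1.104, 1.273, -1.104]
contact_force: [0.8, 1.2, -0.6]
gripper_width: 0.0857
```

```bash
python3 -c "
from h import *
go([.435,.1715,.2],.045)"
```

```text
t 0.93 p [0.3744 0.2441 0.218 ] yang 0.1419 tilt [ 0. -0. -1.] F [ 0.8  1.2 -0.6] w 0.0857
shift cm [1.8  4.97 8.05] turn 0.0969
```

>>> {"method": "servo_tool", "body": {"rows": "1 0.5 1.2 2 0.03; 1 1 2.5 4 0.06; 1 1.5 3.8 6.2 0.097; 1 1.8 4.97 8.05 0.097; 1 1.8 4.97 8.05 0.097"}}

```text
t: 1.35
ee_pos: [0.4365, 0.1713, 0.1992]
tool_rot: [1.173, 1.231, -1.175]
contact_force: [-0.3, -0.5, -0.4]
gripper_width: 0.0854
```

```bash
python3 - <<'E'
from h import *
import cv2
go([.435,.1715,.02],.045)
c=ctrl.get_calibration("wrist");im=ctrl.camera("wrist")[:,:,::-1].copy()
a=.045;d=np.array([-np.sin(a),np.cos(a),0]);o=np.array([.435,.1715,.018])
for p in proj(c,[o-.095*d,o,o+.095*d]): print(p.round(1)); cv2.drawMarker(im,tuple(int(x) for x in p.round()),(0,0,255),0,12)
cv2.imwrite("pics/w1.png",im)
np.savez("w1.npz",**c)
E
```

```text
t 1.35 p [0.4365 0.1713 0.1992] yang 0.0479 tilt [-0.001 -0.001 -1.   ] F [-0.3 -0.5 -0.4] w 0.0854
shift cm [17.92 -0.13 -0.04] turn 0.0029
[320.5 265.1]
[320.7 181.5]
[321.   81.4]
```

View pics/w1.png

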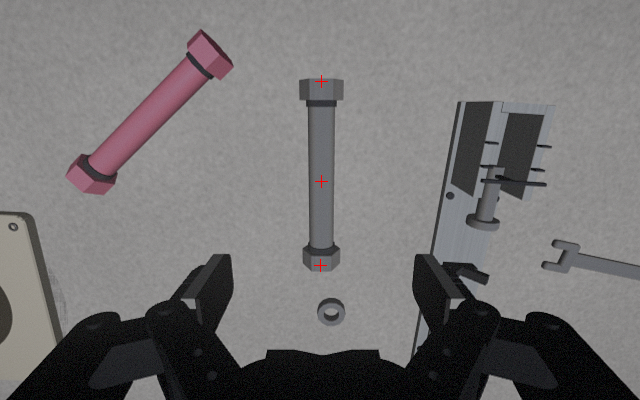

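The wrist view shows the plain grey column with its nut ends at (320,80) and (320,270). My projected marks fall on them, and the fingers straddle the axis. Now I descend.

>>> {"method": "servo_tool", "body": {"rows": "1 2.5 -0.1 0 0; 1 6 -0.1 0 0; 1 9.5 -0.1 0 0; 1 12.5 -0.1 0 0; 1 14 -0.1 0 0"}}

```text
t: 1.82
ee_pos: [0.4314, 0.174, 0.0573]
tool_rot: [1.169, 1.236, -1.174]
contact_force: [-0.2, -0.2, 0.5]
gripper_width: 0.0855
```

>>> {"method": "servo_tool", "body": {"rows": "1 1.5 0 0 0; 1 2.8 0 0 0; 1 3.6 0 0 0; 0.5 3.6 0 0 0; 0 3.6 0 0 0", "newtons": 50}}

```text
t: 2.23
ee_pos: [0.4334, 0.1741, 0.0244]
tool_rot: [1.171, 1.234, -1.172]
contact_force: [0.2, -0.3, -0.0]
gripper_width: 0.0638
```

>>> {"method": "servo_tool", "body": {"rows": "0 0 0 0 0; 0 0 0 0 0; 0 0 0 0 0; 0 0 0 0 0; 0 0 0 0 0"}}

```text
t: 2.65
ee_pos: [0.4342, 0.1738, 0.0252]
tool_rot: [1.173, 1.232, -1.17]
contact_force: [-2.0, -0.3, 7.1]
gripper_width: 0.0243
```

```bash
python3 -c "
from h import *
go(None)"
```

```text
t 2.65 p [0.4342 0.1738 0.0252] yang 0.0509 tilt [ 0.002  0.    -1.   ] F [-2.  -0.3  7.1] w 0.0243
```

>>> {"method": "servo_tool", "body": {"rows": "0 0 0 0 0; 0 -0.5 0 0 0; 0 -1.5 0 0 0; 0 -3 0 0 0; 0 -4 0 0 0"}}

```text
t: 3.07
ee_pos: [0.4336, 0.1737, 0.0654]
tool_rot: [1.172, 1.233, -1.172]
contact_force: [1.9, -0.4, -4.3]
gripper_width: 0.0241
```

>>> {"method": "servo_tool", "body": {"rows": "0 -1 0 0 0; 0 -2 0 0 0; 0 -3 0 0 0; 0 -3 0 0 0; 0 -3 0 0 0"}}

```text
t: 3.48
ee_pos: [0.4338, 0.1737, 0.0946]
tool_rot: [1.172, 1.232, -1.171]
contact_force: [-0.2, -0.0, -4.1]
gripper_width: 0.0244
```

```bash
python3 - <<'E'
from h import *
import cv2
go([.5915,.0315,.13],-.015)
im=ctrl.camera("wrist")[:,:,::-1]
c=ctrl.get_calibration("wrist");np.savez("w2.npz",**c)
cv2.imwrite("pics/w2.png",im)
E
```

```text
t 3.48 p [0.4338 0.1737 0.0946] yang 0.0509 tilt [ 0.001  0.    -1.   ] F [-0.2 -0.  -4.1] w 0.0244
shift cm [-3.53 15.03 15.  ] turn 0.0659
```

View pics/w2.png

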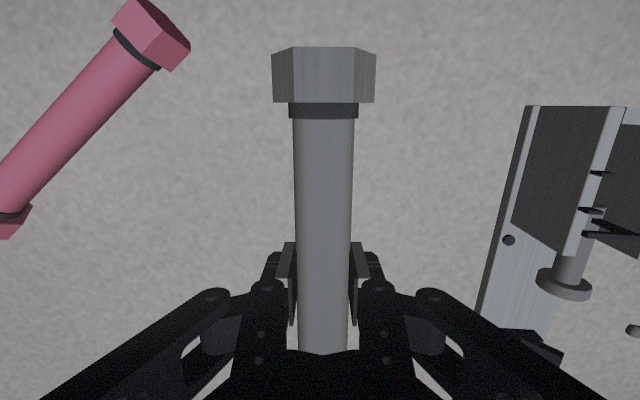

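>>> {"method": "servo_tool", "body": {"rows": "0 -1.5 1.2 1.2 0.01; 0 -3 3.5 3.5 0.02; 0 -4.5 6 6 0.03; 0 -5.5 8.5 8.5 0.045; 0 -5.5 10.5 10.5 0.066"}}

```text
t: 3.95
ee_pos: [0.5462, 0.0725, 0.1506]
tool_rot: [1.222, 1.199, -1.219]
contact_force: [0.4, 0.5, -4.3]
gripper_width: 0.0245
```

```bash
python3 - <<'E'
from h import *
go([.5915,.034,.15],-.015)
c=dict(np.load("w2.npz"))
for v in (47,49): print(ray(c,324,v,.1054))
E
```

```text
t 3.95 p [0.5462 0.0725 0.1506] yang -0.016 tilt [ 0.003 -0.    -1.   ] F [ 0.4  0.5 -4.3] w 0.0245
shift cm [0.08 4.59 3.78] turn -0.001
[0.42940197 0.2670768  0.1054    ]
[0.42943429 0.26647671 0.1054    ]
```

>>> {"method": "servo_tool", "body": {"rows": "0 0 1.2 1 0; 0 0 2.7 2.2 0; 0 0 4 3.3 0; 0 0 4.55 3.8 0; 0 0 4.55 3.8 0"}}

```text
t: 4.37
ee_pos: [0.5891, 0.0348, 0.148]
tool_rot: [1.22, 1.203, -1.222]
contact_force: [0.1, -0.2, -3.6]
gripper_width: 0.0241
```

```bash
python3 - <<'E'
from h import *
import cv2
go([.5915,.0335,.07],-.015)
im=ctrl.camera("wrist")[:,:,::-1].copy()
c=ctrl.get_calibration("wrist");np.savez("w3.npz",**c)
cv2.imwrite("pics/w3raw.png",im)
o=np.array([.5915,.0635,0]);a=-.015;R=np.array([[np.cos(a),-np.sin(a),0],[np.sin(a),np.cos(a),0],[0,0,1]])
P=np.array([[-.03,.19,.01],[.03,.19,.01],[0,.074,.04],[-.03,0.05,.01],[-.0185,.017,.04],[.0185,.017,.04]])
for p in proj(c,P@R.T+o): print(p.round(1)); cv2.drawMarker(im,tuple(int(x) for x in p.round()),(0,0,255),0,12)
cv2.imwrite("pics/w3.png",im)
E
```

```text
t 4.37 p [0.5891 0.0348 0.148 ] yang -0.0159 tilt [-0.002  0.    -1.   ] F [ 0.1 -0.2 -3.6] w 0.0241
shift cm [7.79 0.25 0.13] turn -0.0009
[ 282.3 -117.1]
[ 371.3 -117.1]
[326.4  64. ]
[288.7 100.8]
[301.3 146.9]
[350.9 146.9]
```

View pics/w3.png

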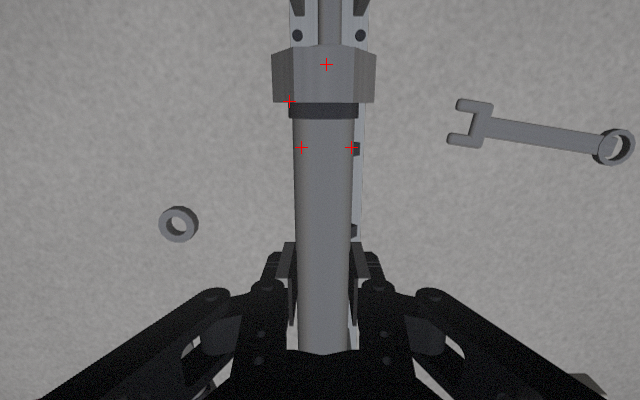

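The wrist view shows the column held over the press. The plate edges show at about cols 289 and 369 in row 30, with bolts at (297,35) and (360,35), and the saddles' right ends at (356,148) and (355,231). I'll refine x from these.

```bash
python3 - <<'E'
from h import *
import cv2
c=dict(np.load("w3.npz"));im=cv2.imread("pics/w3raw.png")
g=cv2.GaussianBlur(cv2.cvtColor(im,6),(1,5),0).astype(int)
for r in (18,30,43): print(r,g[r,276:304],g[r,355:383])
for r in (120,180,215): print(r,g[r,350:380])
for r in (18,30,43):
    print([ray(c,u,r,.01)[:2].round(4) for u in (289,369)])
print([ray(c,u,35,.01).round(4) for u in (297,360)])
print([ray(c,359.5,v,.04).round(4) for v in (148,231)])
print([ray(c,u,.0+v,.01).round(4) for u,v in((366,120),(364,180))])
E
```

```text
18 [144 144 144 144 144 147 145 145 143 144 143 143 141 106 131 132 132 133
 135 131 130 130 132 131 129 132 135 134] [134 136 136 135 131 138 139 136 134 135 137 136 136 136 155 150 147 146
 146 149 150 150 151 151 150 148 146 145]
30 [142 142 141 143 143 142 142 141 141 140 143 144 145 129 127 136 130 107
  81  65  59  61  64  79  94 119 137 137] [136 126 101  75  63  61  59  64  84 113 136 138 140 127 145 145 146 149
 148 148 146 145 145 145 146 145 145 144]
43 [145 144 144 141 139 138 140 142 143 142 142 142 143 143 121 137 136 135
 137 136 133 131 132 135 132 136 136 136] [139 140 138 135 138 140 139 136 139 140 138 138 136 147 145 143 144 144
 146 148 149 148 149 148 149 147 144 140]
120 [ 97  95  91  83  97 142 137 138 141 138 141 144 143 142 142 146 146 147
 146 145 144 143 144 141 144 145 144 146 146 147]
180 [ 92  88  99 143 139 141 139 141 139 144 142 140 129 149 150 151 153 152
 152 150 150 150 150 148 148 148 149 149 150 147]
215 [ 87 104 141 139 140 138 138 138 142 138 144 138 150 148 145 145 147 149
 151 150 148 148 147 149 151 151 150 149 148 149]
[array([0.5652, 0.1732]), array([0.6252, 0.1723])]
[array([0.5648, 0.1651]), array([0.6255, 0.1642])]
[array([0.5644, 0.1562]), array([0.6258, 0.1553])]
[array([0.5708, 0.1616, 0.01  ]), array([0.6187, 0.1609, 0.01  ])]
[array([0.6167, 0.0793, 0.04  ]), array([0.6181, 0.0124, 0.04  ])]
[array([0.625 , 0.0981, 0.01  ]), array([0.6247, 0.0475, 0.01  ])]
```

```bash
python3 - <<'E'
from h import *
for i in range(3):
    s=ctrl.read_state();print(s["t"],s["ee_pos"].round(4)); c=ctrl.get_calibration("wrist"); print((-c["R"].T@c["t"]).round(4)); ctrl.camera("wrist")
c=dict(np.load("w3.npz"))
print([ray(c,u,v,.141).round(4) for u,v in((324,90),(323.5,150),(323,200),(323,300))])
E
```

```text
4.4167 [0.5883 0.0355 0.1482]
[0.5899 0.1111 0.2719]
4.4667 [0.5879 0.036  0.1485]
[0.5894 0.1115 0.2722]
4.5167 [0.5878 0.0363 0.1488]
[0.5892 0.1118 0.2725]
[array([0.5903, 0.1164, 0.141 ]), array([0.5898, 0.0925, 0.141 ]), array([0.5893, 0.0704, 0.141 ]), array([0.5886, 0.0189, 0.141 ])]
```

>>> {"method": "servo_tool", "body": {"rows": "0 1 0.2 0 0; 0 3 0.5 0 0; 0 5 0.5 0 0; 0 7 0.5 0 0; 0 8 0.5 0 0"}}

```text
t: 4.98
ee_pos: [0.5923, 0.0361, 0.0666]
tool_rot: [1.218, 1.205, -1.222]
contact_force: [-0.5, 0.6, -4.5]
gripper_width: 0.0243
```

>>> {"method": "servo_tool", "body": {"rows": "0 0 0 0 0; 0 0 0 0 0; 0 0 0 0 0; 0 0 0 0 0; 0 0 0 0 0"}}

```text
t: 5.4
ee_pos: [0.5944, 0.0354, 0.0704]
tool_rot: [1.221, 1.201, -1.219]
contact_force: [-0.2, -0.5, -4.5]
gripper_width: 0.0241
```

```bash
python3 - <<'E'
from h import *
import cv2
go([.5928,.036,.0472],-.014)
c=ctrl.get_calibration("wrist");im=ctrl.camera("wrist")[:,:,::-1].copy();np.savez("w4.npz",**c)
cv2.imwrite("pics/w4.png",im)
E
```

```text
t 5.4 p [0.5944 0.0354 0.0704] yang -0.015 tilt [ 0.002 -0.    -1.   ] F [-0.2 -0.5 -4.5] w 0.0241
shift cm [ 2.32 -0.16 -0.06] turn -0.001
```

View pics/w4.png

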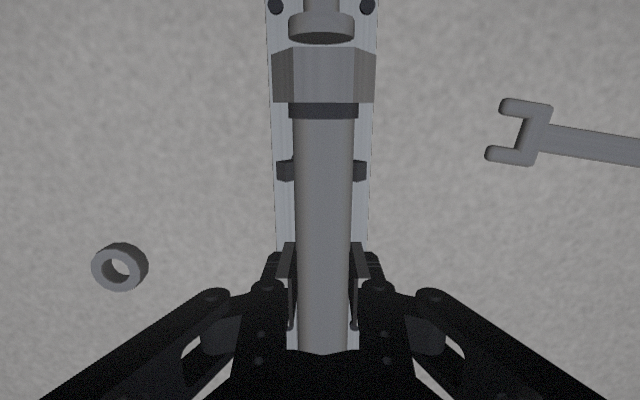

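The fit looks good: the saddle wings at cols 277 and 368 are symmetric about the tube (centre 323), and the nose is centred at 321.5. Now I lower it gently.

>>> {"method": "servo_tool", "body": {"rows": "0 0.5 0 0 0; 0 1 0 0 0; 0 1.5 0 0 0; 0 1.8 0 0 0; 0 1.8 0 0 0"}}

```text
t: 5.87
ee_pos: [0.5933, 0.0354, 0.0501]
tool_rot: [1.219, 1.203, -1.222]
contact_force: [-0.1, -0.0, -3.5]
gripper_width: 0.0242
```

>>> {"method": "servo_tool", "body": {"rows": "0 0.1 0 0 0; 0 0.2 0 0 0; 0 0.3 0 0 0; 0 0.3 0 0 0; 0 0.3 0 0 0"}}

```text
t: 6.28
ee_pos: [0.5939, 0.0354, 0.0484]
tool_rot: [1.22, 1.202, -1.22]
contact_force: [-0.5, 1.1, -4.1]
gripper_width: 0.0239
```

>>> {"method": "servo_tool", "body": {"rows": "0 0.05 0 0 0; 0 0.1 0 0 0; 0 0.15 0 0 0; 0 0.15 0 0 0; 0 0.15 0 0 0"}}

```text
t: 6.7
ee_pos: [0.5938, 0.0354, 0.0473]
tool_rot: [1.22, 1.202, -1.22]
contact_force: [-2.9, -0.2, 4.5]
gripper_width: 0.0243
```

Contact made, with Fz going from -4.1 to +4.5 N at the expected height. Releasing.

>>> {"method": "servo_tool", "body": {"rows": "0.4 0 0 0 0; 0.6 0 0 0 0; 0.8 0 0 0 0; 1 0 0 0 0; 1 0 0 0 0"}}

```text
t: 7.12
ee_pos: [0.594, 0.0354, 0.0467]
tool_rot: [1.22, 1.202, -1.22]
contact_force: [-0.3, -0.4, 1.2]
gripper_width: 0.0805
```

>>> {"method": "servo_tool", "body": {"rows": "1 0 0 0 0; 1 0 0 0 0; 1 0 0 0 0; 1 -0.5 0 0 0; 1 -2 0 0 0"}}

```text
t: 7.53
ee_pos: [0.5927, 0.0355, 0.0654]
tool_rot: [1.219, 1.205, -1.223]
contact_force: [0.1, 0.7, -0.7]
gripper_width: 0.0852
```

>>> {"method": "servo_tool", "body": {"rows": "1 -2.5 0 0 0; 1 -5.5 0 0 0; 1 -8.5 0 0 0; 1 -10 0 0 0; 1 -10 0 0 0"}}

```text
t: 7.95
ee_pos: [0.5954, 0.0354, 0.1712]
tool_rot: [1.223, 1.197, -1.215]
contact_force: [-0.1, -1.0, 0.2]
gripper_width: 0.0857
```

```bash
python3 - <<'E'
from h import *
import cv2
go([.588,-.135,.2],-.014)
c=ctrl.get_calibration("wrist");im=ctrl.camera("wrist")[:,:,::-1].copy();np.savez("w5.npz",**c)
t=ctrl.camera("top")[:,:,::-1][165:215,235:395]
t=cv2.resize(t,(640,200),interpolation=cv2.INTER_CUBIC)
cv2.imwrite("pics/w5.png",np.vstack([im,t]))
E
```

```text
t 7.95 p [0.5954 0.0354 0.1712] yang -0.0149 tilt [ 0.007 -0.001 -1.   ] F [-0.1 -1.   0.2] w 0.0857
shift cm [-2.87 -0.47 17.05] turn -0.0009
```

View pics/w5.png

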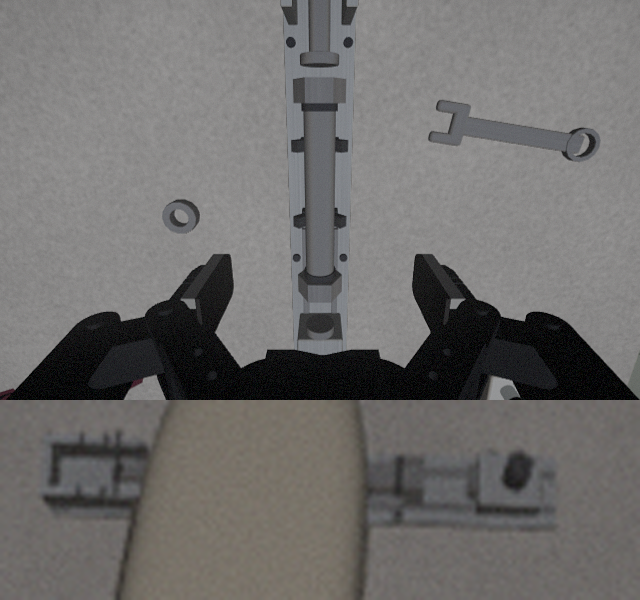

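The column lies in both saddles with a gap to the nose. In the wrist picture its nut ends are at rows 79 and 300 and the nose is at row 60. In the top crop the jaw post is at (514,470). Now I go above the post.

>>> {"method": "servo_tool", "body": {"rows": "1 0 0 2.5 0; 1 0 -0.1 6.5 0; 1 0 -0.2 10.5 0; 1 0 -0.3 14.5 0; 1 0 -0.3 17.1 0"}}

```text
t: 8.47
ee_pos: [0.5873, -0.1384, 0.1652]
tool_rot: [1.22, 1.203, -1.223]
contact_force: [0.2, -0.2, 0.2]
gripper_width: 0.0855
```

>>> {"method": "servo_tool", "body": {"rows": "1 0 0 0 0; 1 0 0 0 0; 1 0 0 0 0; 1 0 0 0 0; 1 0 0 0 0"}}

```text
t: 8.88
ee_pos: [0.5882, -0.1343, 0.1665]
tool_rot: [1.219, 1.203, -1.219]
contact_force: [0.2, -0.3, 0.6]
gripper_width: 0.0854
```

```bash
python3 - <<'E'
from h import *
import cv2
go([.591,-.136,.089],-.014)
c=ctrl.get_calibration("wrist");im=ctrl.camera("wrist")[:,:,::-1].copy();np.savez("w6.npz",**c)
for z in (.108,.09,.054): print(proj(c,[[.591,-.136,z]]).round(1))
cv2.imwrite("pics/w6.png",im)
c5=dict(np.load("w5.npz"))
print("col end L",ray(c5,320,79,.058),"R bottom",ray(c5,320,300,.04),"nose",ray(c5,320,53,.055))
E
```

```text
t 8.88 p [ 0.5882 -0.1343  0.1665] yang -0.0134 tilt [-0.  0. -1.] F [ 0.2 -0.3  0.6] w 0.0854
shift cm [7.75 0.28 0.17] turn 0.0006
[[326.3 231. ]]
[[326.  220.8]]
[[325.5 204.6]]
col end L [0.59599763 0.12795544 0.058     ] R bottom [ 0.5928676  -0.06884192  0.04      ] nose [0.59627303 0.14538393 0.055     ]
```

View pics/w6.png

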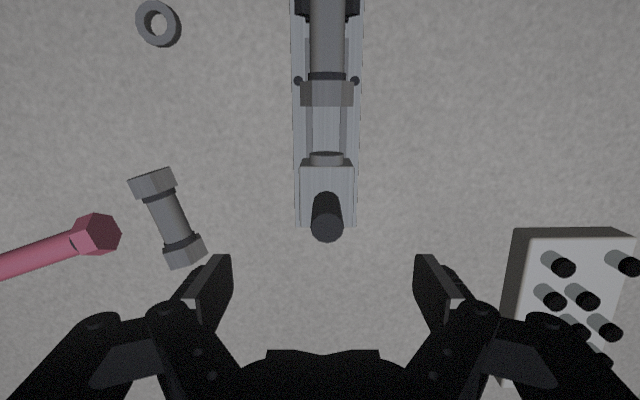

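The post top is centred at (326.5,227), between the open fingers (y ≈ -0.134), and nothing stands near either finger. I descend and grip it.

>>> {"method": "servo_tool", "body": {"rows": "1 1.5 0.1 0 0; 1 3.5 0.2 0 0; 1 5.5 0.25 0 0; 1 7 0.25 0 0; 1 7.7 0.25 0 0"}}

```text
t: 9.35
ee_pos: [0.59, -0.1343, 0.0878]
tool_rot: [1.219, 1.205, -1.221]
contact_force: [0.5, -0.0, 0.6]
gripper_width: 0.0851
```

>>> {"method": "servo_tool", "body": {"rows": "0.5 0 0 0 0; 0 0 0 0 0; 0 0 0 0 0; 0 0 0 0 0; 0 0 0 0 0", "newtons": 60}}

```text
t: 9.77
ee_pos: [0.5912, -0.1357, 0.0907]
tool_rot: [1.221, 1.201, -1.219]
contact_force: [0.2, -0.0, 0.1]
gripper_width: 0.0255
```

>>> {"method": "servo_tool", "body": {"rows": "0 0 0 0 0; 0 0 0 0 0; 0 0 0 0 0; 0 0 0 0 0; 0 0 0 0 0"}}

```text
t: 10.18
ee_pos: [0.591, -0.1357, 0.0908]
tool_rot: [1.22, 1.201, -1.22]
contact_force: [-0.7, 0.7, 5.0]
gripper_width: 0.0208
```

```bash
python3 -c "
from h import *
go(None);print(ctrl.read_state()['torque'])"
```

```text
t 10.18 p [ 0.591  -0.1357  0.0908] yang -0.0151 tilt [ 0.001 -0.001 -1.   ] F [-0.7  0.7  5. ] w 0.0208
[0.10837695 0.41299831 0.03598931]
```

>>> {"method": "servo_tool", "body": {"rows": "0 0 0 -0.4 0; 0 0 0 -0.9 0; 0 0 0 -1.4 0; 0 0 0 -1.8 0; 0 0 0 -2 0"}}

```text
t: 10.6
ee_pos: [0.5913, -0.1156, 0.0908]
tool_rot: [1.22, 1.2, -1.22]
contact_force: [-1.4, -1.0, 5.7]
gripper_width: 0.0206
```

>>> {"method": "servo_tool", "body": {"rows": "0 0 0 -0.2 0; 0 0 0 -0.4 0; 0 0 0 -0.6 0; 0 0 0 -0.8 0; 0 0 0 -1 0"}}

```text
t: 11.02
ee_pos: [0.5915, -0.106, 0.0908]
tool_rot: [1.22, 1.2, -1.22]
contact_force: [-1.5, -1.1, 5.6]
gripper_width: 0.0208
```

>>> {"method": "servo_tool", "body": {"rows": "0 0 0 -0.2 0; 0 0 0 -0.4 0; 0 0 0 -0.6 0; 0 0 0 -0.8 0; 0 0 0 -1 0"}}

```text
t: 11.43
ee_pos: [0.5916, -0.0964, 0.0908]
tool_rot: [1.22, 1.199, -1.221]
contact_force: [-1.6, -3.4, 4.5]
gripper_width: 0.0208
```

```bash
python3 - <<'E'
from h import *
import cv2
go(None)
c=ctrl.get_calibration("wrist");im=ctrl.camera("wrist")[:,:,::-1].copy();np.savez("w7.npz",**c)
cv2.imwrite("pics/w7.png",im)
E
```

```text
t 11.43 p [ 0.5916 -0.0964  0.0908] yang -0.0156 tilt [ 0.001 -0.002 -1.   ] F [-1.6 -3.4  4.5] w 0.0208
```

View pics/w7.png

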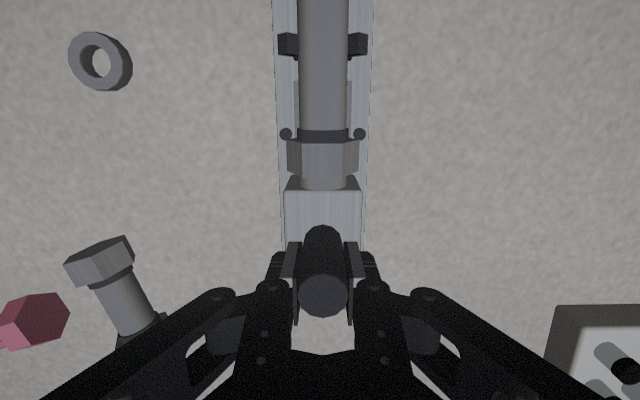

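The jaw face has closed on the column's nut (row ~185) and Fy has risen from -1.1 to -3.4 N. I continue in small steps until I feel the spring.

>>> {"method": "servo_tool", "body": {"rows": "0 0 0 -0.1 0; 0 0 0 -0.2 0; 0 0 0 -0.3 0; 0 0 0 -0.4 0; 0 0 0 -0.5 0"}}

```text
t: 11.9
ee_pos: [0.5917, -0.0915, 0.0909]
tool_rot: [1.22, 1.199, -1.221]
contact_force: [-2.6, -4.1, 5.8]
gripper_width: 0.0205
```

>>> {"method": "servo_tool", "body": {"rows": "0 0 0 -0.1 0; 0 0 0 -0.2 0; 0 0 0 -0.3 0; 0 0 0 -0.4 0; 0 0 0 -0.5 0"}}

```text
t: 12.32
ee_pos: [0.5918, -0.0867, 0.0908]
tool_rot: [1.22, 1.199, -1.221]
contact_force: [-1.7, -4.9, 5.2]
gripper_width: 0.0205
```

>>> {"method": "servo_tool", "body": {"rows": "0 0 0 -0.1 0; 0 0 0 -0.2 0; 0 0 0 -0.3 0; 0 0 0 -0.4 0; 0 0 0 -0.5 0"}}

```text
t: 12.73
ee_pos: [0.5919, -0.0821, 0.0909]
tool_rot: [1.219, 1.198, -1.222]
contact_force: [-3.0, -8.1, 5.1]
gripper_width: 0.0206
```

>>> {"method": "servo_tool", "body": {"rows": "0 0 0 -0.1 0; 0 0 0 -0.2 0; 0 0 0 -0.3 0; 0 0 0 -0.4 0; 0 0 0 -0.5 0"}}

```text
t: 13.15
ee_pos: [0.5919, -0.0774, 0.0908]
tool_rot: [1.219, 1.198, -1.222]
contact_force: [-2.1, -9.5, 4.9]
gripper_width: 0.0204
```

>>> {"method": "servo_tool", "body": {"rows": "0 0 0 -0.1 0; 0 0 0 -0.2 0; 0 0 0 -0.3 0; 0 0 0 -0.4 0; 0 0 0 -0.5 0"}}

```text
t: 13.57
ee_pos: [0.592, -0.0728, 0.0909]
tool_rot: [1.219, 1.197, -1.223]
contact_force: [-1.8, -10.6, 5.3]
gripper_width: 0.0206
```

```bash
python3 - <<'E'
from h import *
import cv2
go(None)
t=ctrl.camera("top")[:,:,::-1];s=ctrl.camera("scene")[:,:,::-1]
go(None)
a=cv2.resize(t[165:205,240:400],(800,200),interpolation=cv2.INTER_CUBIC)
b=cv2.resize(s[170:240,330:430],(571,400),interpolation=cv2.INTER_CUBIC)
o=np.zeros((600,800,3),np.uint8);o[:200]=a;o[200:,:571]=b
cv2.imwrite("pics/p8.png",o)
E
```

```text
t 13.57 p [ 0.592  -0.0728  0.0909] yang -0.0166 tilt [ 0.001 -0.004 -1.   ] F [ -1.8 -10.6   5.3] w 0.0206
t 13.67 p [ 0.592  -0.0727  0.0908] yang -0.0166 tilt [ 0.001 -0.004 -1.   ] F [ -2.9 -10.2   5.6] w 0.0201
```

View pics/p8.png

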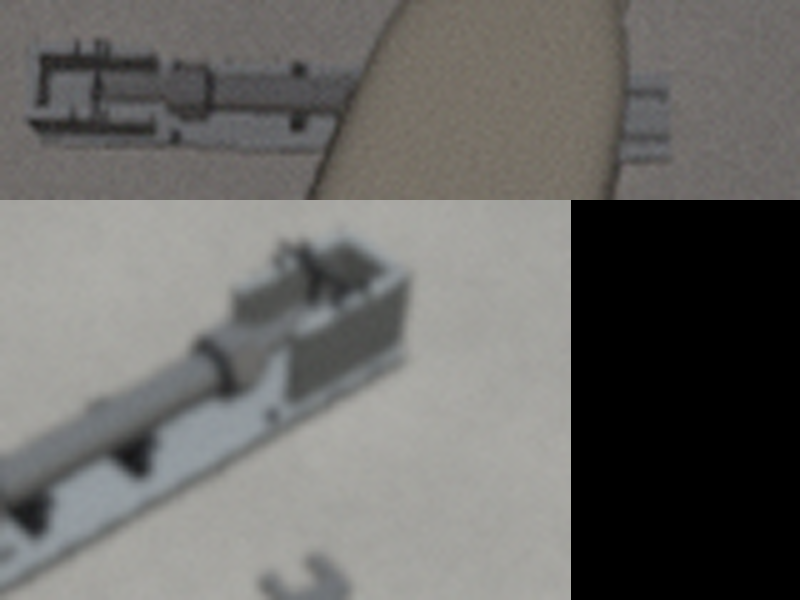

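In the top crop the pointer stands at col 97, between the marks at 77 and 107 but about 3 mm short of mid. The start position was 122, so the plunger is in by about 17 mm, which agrees with the 10.5 N force. I advance 3.5 mm more and hold.

>>> {"method": "servo_tool", "body": {"rows": "0 0 0 -0.1 0; 0 0 0 -0.2 0; 0 0 0 -0.3 0; 0 0 0 -0.35 0; 0 0 0 -0.35 0"}}

```text
t: 14.08
ee_pos: [0.5921, -0.0694, 0.0908]
tool_rot: [1.219, 1.197, -1.223]
contact_force: [-3.7, -10.9, 4.2]
gripper_width: 0.0203
```

>>> {"method": "servo_tool", "body": {"rows": "0 0 0 0 0; 0 0 0 0 0; 0 0 0 0 0; 0 0 0 0 0; 0 0 0 0 0"}}

```text
t: 14.5
ee_pos: [0.5921, -0.0695, 0.0908]
tool_rot: [1.219, 1.197, -1.223]
contact_force: [-2.8, -11.4, 4.2]
gripper_width: 0.0204
```

>>> {"method": "servo_tool", "body": {"rows": "0 0 0 0 0; 0 0 0 0 0; 0 0 0 0 0; 0 0 0 0 0; 0 0 0 0 0"}}

```text
t: 14.92
ee_pos: [0.5921, -0.0694, 0.0908]
tool_rot: [1.219, 1.197, -1.223]
contact_force: [-3.1, -12.0, 4.9]
gripper_width: 0.0204
```

```bash
python3 - <<'E'
from h import *
import cv2
go(None)
t=np.mean([ctrl.camera("top")[:,:,::-1].astype(float) for _ in range(6)],0).astype(np.uint8)
s=ctrl.camera("scene")[:,:,::-1]
go(None)
a=cv2.resize(t[168:198,240:340],(800,240),interpolation=cv2.INTER_CUBIC)
b=cv2.resize(s[170:230,340:430],(540,360),interpolation=cv2.INTER_CUBIC)
o=np.zeros((600,800,3),np.uint8);o[:240]=a;o[240:,:540]=b
cv2.imwrite("pics/p9.png",o)
E
```

```text
t 14.92 p [ 0.5921 -0.0694  0.0908] yang -0.0168 tilt [ 0.001 -0.005 -1.   ] F [ -3.1 -12.    4.9] w 0.0204
t 15.27 p [ 0.5921 -0.0694  0.0909] yang -0.0168 tilt [ 0.001 -0.005 -1.   ] F [ -2.7 -11.4   4.1] w 0.0202
```

View pics/p9.png

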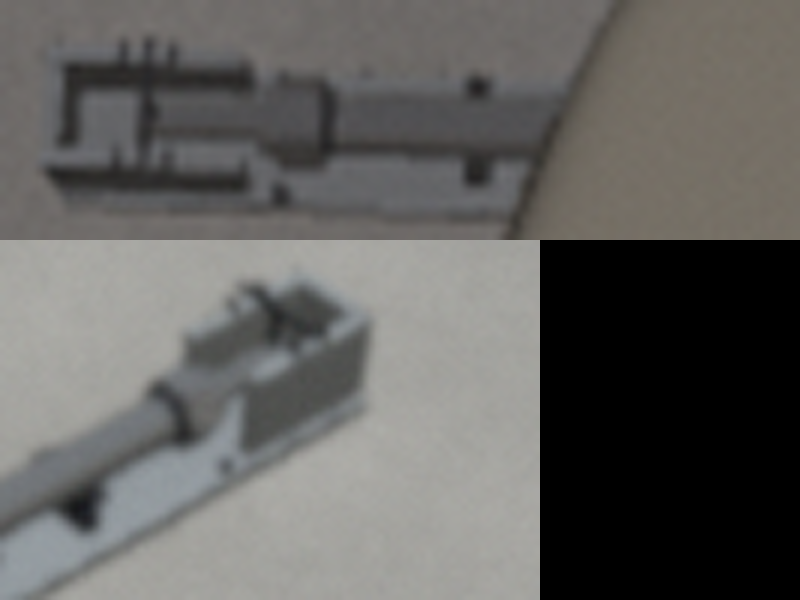

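The pointer is at col 149, midway between the marks at 123 and 173. The nut is on the nose, the column lies in the saddles, and pose and force are steady. Handing in.

```bash
python3 -c "
from h import *
ctrl.close_job();go(None)"
```

```text
the job is handed in; nothing more can be done
the job is handed in; nothing more can be done
```

I laid the long steel column in both V saddles, let go of it, then gripped the jaw's post and pushed the jaw up until it pressed the column on the sprung stop. I handed the job in at about 15 s, still holding the jaw.

- **Pointer:** in the last picture it stood at col 149, midway between the marks at 123 and 173, so the plunger is in by about 21 mm. The stop was never near the end of its travel.
- **Column:** it lay in line in the saddles with its nut on the nose, and the fingers held only the post.
- **Push:** it stayed at about 11–12 N with the arm still within 0.1 mm over the last second. That fits 8.4 N of spring plus about 3.5 N of friction.
- **Bystanders:** I touched none of them. I did not compare their positions with the start.

**Disagreements:** the top and wrist cameras disagreed by 1.5 to 4 mm on where the press stands, so I used the wrist view for placing. The gripper read 1.5 to 2 mm less than the real diameters of the tube and post. Neither caused any trouble.

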